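# Find the pillow block in the bearing cases and slide it onto the drive shaft

## Robot

A 7-joint arm with a two-finger parallel gripper is mounted at the origin on the work surface. World frame = base frame: x ahead of the robot, y to its left, z up, the work surface at z = 0. Lengths are in m, angles in degrees, forces in N, time in s.
With the tool pointing down it reaches from about 0.425 to 0.875 m from the base axis. Payload 4.7 kg.
Tool frame: the origin (TCP) lies at the very end of the fingers, on their centre line; the grasp point (between the pads) lies behind it (env.pinch_z is the z of the grasp point in the tool frame, in m); z points along the fingers, y is the direction in which the jaws open and shut (so a half turn about z gives the same grasp; the last joint's range is limited). The gripper opens to 87 mm and grips with 3 to 60 N. Pads are 19 mm wide; open, the fingers measure 117 mm over their backs; the gripper's body (75 mm by 190 mm) begins 51 mm behind the grasp point.
Start: joints at [-70.124, 18.392, -4.016, 83.108, 1.295, 78.541, -3.26], TCP at [0.212, 0.614, 0.223] pointing down, gripper open.
Joint ranges: [-163.93, 163.93], [-17.29, 119.83], [-79.2, 71.16], [3.27, 140.29], [-89.18, 269.18], [5.43, 117.66], [-154.24, 154.24]. Speed limits (degrees/s): [147.25, 147.25, 180, 180, 180, 180, 180].

## Interface

Orientations are given as [roll, pitch, yaw] about the fixed x, y, z axes, in that order (R = Rz(yaw) Ry(pitch) Rx(roll)).
In Python, from cell import readout, read_camera, env gives the robot as it stands. The module is installed in compiled form; this text tells all that it offers.
- The arm moves only by the tool servo_tool, never from a script. Its argument "plan" is a list that holds one entry, the list of rows, each a list of 5 numbers: the finger opening in m, from 0 to 0.087, then the shift along the tool's x, y, z in m, then the turn about the tool's z in rad. In form: [[[jaw, x, y, z, yaw], ...]]. A call has 1 to 12 rows; each row is the pose to reach, as a shift and turn from the pose measured when the call began, along the tool's axes at that moment; what a row does not reach only later rows make up. A row lasts 1/12 s, in which the tool goes at most 41.7 mm and 7.16 degrees, less where a joint would pass 70% of its speed; a pose out of reach is approached as far as the arm can. A call with a gripper value outside its range is refused whole. The fingers move at their own pace and stop on an object; "force" is the grip in N (left out, the last holds). Time passes only in rows, so rows that repeat a pose let the fingers close. It gives the time, the measured TCP pose, the force and the opening at its end, in the units of the state.
- readout.get_obs(): the state, without advancing time (a new reading comes with each control period).
- read_camera(name): name is "scene" or "top" or "wrist"; returns a dict with "image" (384x512x3 uint8, red, green, blue), "range_z" (384x512 float32, m along the optical axis (not along the pixel's ray), 0 where there is no reading), "mtx" (3x3 intrinsics, pixels), "camera_from_world" (4x4, takes a point from world to camera coordinates). Camera axes: x right, y up, looking along -z (the intrinsics and any distortion apply to the point x, -y, -z); pixel columns grow to the right and rows downward; lengths in m; the calibration is good to about 2 mm. A picture is of the moment at which its call begins.
- env.sign_off(): hands the job in, once; it reports no verdict.
The state is a dict: "time_s": time; "qpos": joint angles; "joint_velocities": joint speeds; "effort": joint torques, N m; "tool_pos": TCP position; "tool_rot": TCP orientation; "force": force on the tool from outside, world axes, zero at the start; "wrist_torque": the same for the moment, N m; "grip_width": finger opening in m.
Only numpy, scipy, OpenCV 4.12 (cv2) and the standard library are available. Lean on these libraries where they do the work, as an engineer would, in place of code of your own. Each camera call takes 0.05 s, during which the arm holds its last target. There are 200 camera calls.

## Task

Open all three bearing cases to see what is in them and leave their lids standing open. Take out the pillow block (the bearing in a footed housing), set it down upright outside the case to take it again across its flanks, and slide it onto the drive's shaft, foot flat on the baseplate, until it is fully home against the shoulder. Leave the other two bearings in their cases and the rest of the bench undisturbed.

Things in the scene. Friction and masses are not known exactly. Their poses are not given: they have to be found in the camera images.
- case_a: One of three like black hinged cases, fixed to the bench: 104 mm (its x) x 74 mm (y), rim 52 mm high, walls and floor 4 mm, 96 x 66 mm inside. Origin: centre of the underside, on the bench top; +x points from the front (pull) to the back (hinge). Holds one bearing, hidden by the shut lid. The hinge line runs along the back rim, parallel to y, at x = +52, z = +52 mm.
- lid_a (a joint): Angle of case_a's lid, rad: 0 shut, 1.57 upright, 1.95 (its stop) leaning back. It turns freely, weighs 110 g, falls shut when let go before upright and falls open to the stop when let go past about 1.7. The lid is a 4 mm plate, 106 x 82 mm, with a 9 mm skirt over the rim.
- lid_a_pull (a point): Middle of the grey T-shaped pull on case_a's lid: a cross bar 12 mm thick, 28 mm long, parallel to the case's y, axis 22 mm above the lid's top, on a stem 16 mm wide. Lid shut: 36 mm in front of the case's origin, 78 mm above the bench (88 mm from the hinge line along the lid, 26 mm out). The lid's front edge is 18 mm beyond. Pinched at the bar's ends, it pivots between the fingers as the lid swings.
- case_b: One of three like black hinged cases, fixed to the bench: 104 mm (its x) x 74 mm (y), rim 52 mm high, walls and floor 4 mm, 96 x 66 mm inside. Origin: centre of the underside, on the bench top; +x points from the front (pull) to the back (hinge). Holds one bearing, hidden by the shut lid. The hinge line runs along the back rim, parallel to y, at x = +52, z = +52 mm.
- lid_b (a joint): Angle of case_b's lid, rad: 0 shut, 1.57 upright, 1.95 (its stop) leaning back. It turns freely, weighs 110 g, falls shut when let go before upright and falls open to the stop when let go past about 1.7. The lid is a 4 mm plate, 106 x 82 mm, with a 9 mm skirt over the rim.
- lid_b_pull (a point): Middle of the grey T-shaped pull on case_b's lid: a cross bar 12 mm thick, 28 mm long, parallel to the case's y, axis 22 mm above the lid's top, on a stem 16 mm wide. Lid shut: 36 mm in front of the case's origin, 78 mm above the bench (88 mm from the hinge line along the lid, 26 mm out). The lid's front edge is 18 mm beyond. Pinched at the bar's ends, it pivots between the fingers as the lid swings.
- case_c: One of three like black hinged cases, fixed to the bench: 104 mm (its x) x 74 mm (y), rim 52 mm high, walls and floor 4 mm, 96 x 66 mm inside. Origin: centre of the underside, on the bench top; +x points from the front (pull) to the back (hinge). Holds one bearing, hidden by the shut lid. The hinge line runs along the back rim, parallel to y, at x = +52, z = +52 mm.
- lid_c (a joint): Angle of case_c's lid, rad: 0 shut, 1.57 upright, 1.95 (its stop) leaning back. It turns freely, weighs 110 g, falls shut when let go before upright and falls open to the stop when let go past about 1.7. The lid is a 4 mm plate, 106 x 82 mm, with a 9 mm skirt over the rim.
- lid_c_pull (a point): Middle of the grey T-shaped pull on case_c's lid: a cross bar 12 mm thick, 28 mm long, parallel to the case's y, axis 22 mm above the lid's top, on a stem 16 mm wide. Lid shut: 36 mm in front of the case's origin, 78 mm above the bench (88 mm from the hinge line along the lid, 26 mm out). The lid's front edge is 18 mm beyond. Pinched at the bar's ends, it pivots between the fingers as the lid swings.
- pillow_block: Ball bearing in an aluminium footed housing, 200 g, upright amid one case, x along the case's x. Foot 58 mm (y) x 20 (x) x 8 thick; housing 40 wide (y), 22 deep (x), 40 high in all, round top, upright flanks to 23 mm up. Bore 13.5 mm along x, 20 mm above the underside. Origin: centre of the underside. In the case fingers fit only in front of and behind its bore faces, not at the flanks.
- flange_bearing: Flanged bearing lying flat in another case: 58 x 36 mm, 16 mm high. Origin: centre of the underside.
- ball_bearing: Plain ball bearing lying flat in another case: 42 mm across, 13 mm high. Origin: centre of the underside.
- drive: Belt drive fixed to the bench: baseplate 8 mm thick (x -140 to +130, y -60 to +60 mm), geared motor (x +10 to +125, 60 mm high) with bare shaft to -x, 28 mm above the bench; pulley 33 mm across at x -8 to +8. Origin: bench top, under the shaft's axis. Ahead of the pulley only bolt heads 5 mm high at x -128, y +-48. Pillow block fully home: its origin at x -27, y 0, z +8 mm, bore along x.
- shaft_tip (a point): End of the shaft, on its axis, at (-50, 0, +28) mm of the drive's frame. The shaft is 12 mm thick, with a 3 mm bevel at this end.
- shaft_shoulder (a point): Face of the shoulder, 20 mm across, the pillow block's bore face meets: on the shaft's axis at (-16, 0, +28) mm of the drive's frame, 34 mm behind the tip.
- wrench: Bystander: combination wrench, 160 mm long, lying flat. Origin: in the tool.
- screwdriver: Bystander: black-handled screwdriver, 200 mm long, lying flat. Origin: in the tool.
- tape_roll: Bystander: roll of yellow marking tape, 92 mm across, 25 mm high, lying flat. Origin: centre of the underside.
- tape_measure: Bystander: tape measure, 66 x 34 mm, 60 mm high. Origin: centre of the underside.
- spray_can: Bystander: grey spray can, 54 mm across, 170 mm high. Origin: centre of the underside.
- bolt_tray: Bystander: grey open tray of bolts, 100 x 140 mm, 45 mm high. Origin: centre of the underside.
- spare_pulley: Bystander: loose toothed-belt pulley, 38 mm across, 24 mm high. Origin: centre of the underside.

How it is judged:
By the outcome, as a careful person would: the job done as asked, in the order asked, and still so for the second after the job is handed in, with the robot touching nothing.
It also fails if it takes over 72 s, if anything falls off the work surface, if the arm or the gripper's body presses on something with over 40 N, if the wrist force passes 120 N, or if a joint passes its speed limit or range.

## Working session

There is one attempt and no reset: what is moved stays moved. The work goes in short steps, Python scripts to look and compute and a tool call to move; the robot and the scene stay as the last step left them, time stands still between calls to the robot, and variables do not carry over. Pictures are saved under pics/ and viewed, about 8 in all and at most 12, crops included, and the job is handed in when it is done.

Besides the shell and the picture viewer there is one more tool, called after ">>>" by a JSON object that holds its "fn" and its "kwargs", one argument or row to a line. servo_tool: Moves the arm, as the interface text tells. Its arguments: {"type":"object","properties":{"plan":{"type":"array"},"force":{"type":"number"}},"required":["plan"]}

```bash
mkdir -p pics; cat > h.py <<'E'
import numpy as np, cv2
from cell import readout, read_camera, env
from scipy.spatial.transform import Rotation as R
def snap(name,fn,scale=1.5):
    c=read_camera(name); np.savez(fn+'.npz',**c)
    cv2.imwrite('pics/%s.png'%fn,cv2.resize(c['image'][:,:,::-1],None,fx=scale,fy=scale,interpolation=cv2.INTER_CUBIC)); return c
def world(c,u,v,d=None,z=None):
    K=c['mtx']; T=np.linalg.inv(c['camera_from_world'])
    ray=np.array([(u-K[0,2])/K[0,0],-(v-K[1,2])/K[1,1],-1.])
    if z is not None: 
        r=T[:3,:3]@ray; return T[:3,3]+r*(z-T[2,3])/r[2]
    if d is None: d=float(c['range_z'][int(round(v)),int(round(u))])
    return T[:3,:3]@(ray*d)+T[:3,3]
def cloud(c):
    h,w=c['range_z'].shape; v,u=np.mgrid[:h,:w]; K=c['mtx']; T=np.linalg.inv(c['camera_from_world']); d=c['range_z']
    P=np.stack([(u-K[0,2])/K[0,0]*d,-(v-K[1,2])/K[1,1]*d,-d],-1)@T[:3,:3].T+T[:3,3]
    P[d==0]=np.nan; return P
def obs():
    o=readout.get_obs(); print('t',o['time_s'],'pos',np.round(o['tool_pos'],4),'rot',np.round(o['tool_rot'],2),'F',np.round(o['force'],1),'w',o['grip_width']); print('q',np.round(o['qpos'],1)); return o
E
python3 - <<'E'
from h import *
obs(); print(env.pinch_z)
c=snap('top','top0'); print(c['mtx'],np.linalg.inv(c['camera_from_world']).round(3))
c=snap('scene','scene0'); print(np.linalg.inv(c['camera_from_world']).round(3))
E
```

```text
t 0.0 pos [0.2122 0.6138 0.2215] rot [-1.7989e+02  1.0000e-02  1.6093e+02] F [-0.3 -0.2  0.4] w 0.08706232046899247
q [-70.1  18.4  -4.   83.2   1.3  78.5  -3.3]
-0.0187
[[441.48304132   0.         255.93614091]
 [  0.         441.48304132 188.40091489]
 [  0.           0.           1.        ]] [[ 0.015  0.988 -0.153  0.341]
 [-1.     0.017  0.011 -0.031]
 [ 0.014  0.153  0.988  1.188]
 [ 0.     0.     0.     1.   ]]
[[-0.753 -0.545  0.369  1.084]
 [ 0.658 -0.63   0.412  0.579]
 [ 0.008  0.553  0.833  1.343]
 [ 0.     0.     0.     1.   ]]
```

View pics/top0.png

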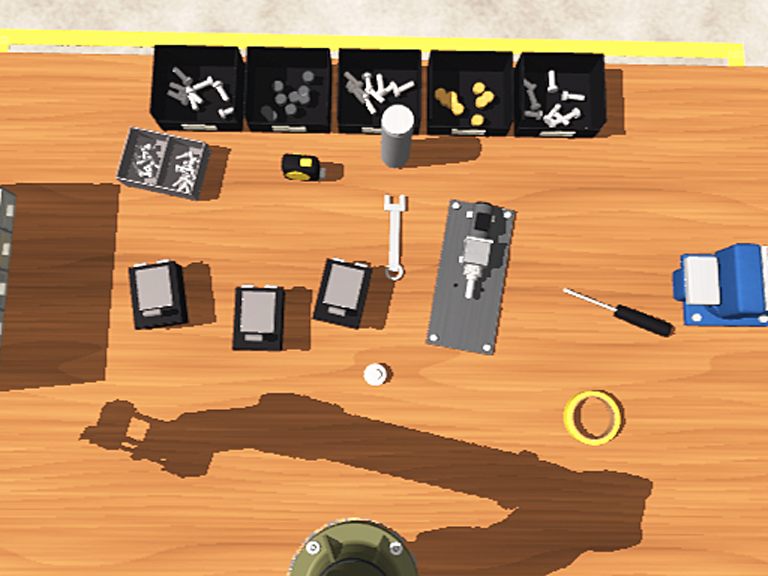

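View pics/scene0.png

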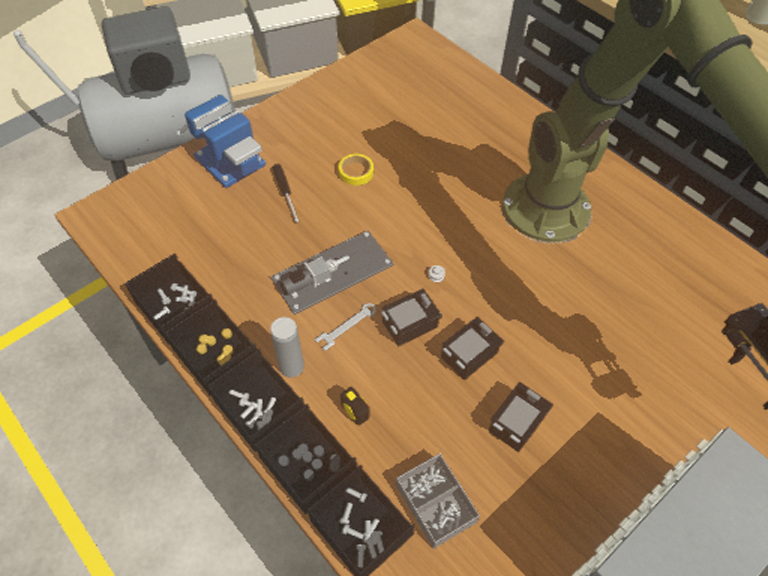

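The top view shows three cases at the left-centre with pulls toward the robot: 1.5x pixels (153,312), (260,338), (341,309). The drive is at (470,275) with its shaft tip at (470,297), pointing toward the robot. The wrench lies near the third case at (395,235), and the spare pulley is at (375,374).

```bash
python3 - <<'E'
from h import *
c=dict(np.load('top0.npz')); P=cloud(c)
for n,(u,v) in dict(L=(105,196),M=(172,211),R=(229,195)).items():
    Q=P[v-38:v+38,u-34:u+34].reshape(-1,3); Q=Q[~np.isnan(Q[:,0])]
    top=Q[(Q[:,2]>.050)&(Q[:,2]<.063)]
    r=cv2.minAreaRect((top[:,:2]*1000).astype(np.float32)); 
    pl=Q[(Q[:,2]>.072)&(Q[:,2]<.10)]; rp=cv2.minAreaRect((pl[:,:2]*1000).astype(np.float32))
    print(n,r,len(top),np.median(top[:,2]),'pull',pl.mean(0),len(pl),rp)
# drive
base=P[130:240,280:350].reshape(-1,3); b=base[(base[:,2]>.004)&(base[:,2]<.012)]
print('base',cv2.minAreaRect((b[:,:2]*1000).astype(np.float32)),len(b),np.median(b[:,2]))
sh=base[(base[:,2]>.028)&(base[:,2]<.045)]; print('shaft top',len(sh))
for u,v in [(313,197),(313,193),(314,188),(315,180),(318,168)]: print(u,v,P[v,u])
print('pulley',P[249,250],'wrench',P[180,262],P[136,262],'can',P[83,265],'desk',P[220,260])
obsn=[('wrench',(395,270)),('tapem',(300,167)),('tray',(163,165))]
for n,(u,v) in obsn: print(n,P[int(v/1.5),int(u/1.5)])
im=c['image'][110:250,75:365]; cv2.imwrite('pics/crop0.png',cv2.resize(im[:,:,::-1],None,fx=2.75,fy=2.75,interpolation=cv2.INTER_CUBIC))
E
```

```text
L ((491.5696105957031, 351.5916748046875), (113.58238220214844, 82.83786010742188), 10.918845176696777) 1317 0.05662434900476798 pull [0.45530071 0.3443134  0.08244294] 56 ((455.6900634765625, 344.612060546875), (11.525282859802246, 28.580663681030273), 11.308423042297363)
M ((452.80743408203125, 173.9180908203125), (111.86068725585938, 82.95121765136719), 0.4253709316253662) 1319 0.05648832529358838 pull [0.41575895 0.17301105 0.08269869] 58 ((415.65521240234375, 173.77975463867188), (10.293830871582031, 27.872291564941406), 0.9297642111778259)
R ((498.96661376953125, 29.384925842285156), (82.07007598876953, 113.5652847290039), 77.80326080322266) 1279 0.05652016739248222 pull [0.4630809  0.03694604 0.08236629] 54 ((463.1871643066406, 37.353363037109375), (28.221500396728516, 11.570096969604492), 77.44807434082031)
base ((540.2781372070312, -204.856689453125), (302.4921875, 191.05389404296875), 0.3664560914039612) 3409 0.008134781127857593
shaft top 327
313 197 [ 0.4983225  -0.19440078  0.03738993]
313 193 [ 0.51070836 -0.19614777  0.02548862]
314 188 [ 0.52250645 -0.19729998  0.03646477]
315 180 [ 0.54264949 -0.19892431  0.04425184]
318 168 [ 0.57357191 -0.20597516  0.05125862]
pulley [ 0.36035481 -0.03080653  0.02505858] wrench [ 0.54645492 -0.06020664  0.00867713] [ 0.67058593 -0.05874141  0.00445557] can [ 0.75679616 -0.06039077  0.17032469] desk [ 0.43840544 -0.05638815  0.00186929]
wrench [ 0.54743906 -0.06306511  0.00330658]
tapem [0.72168092 0.10838071 0.05612677]
tray [0.72802565 0.36064037 0.03125221]
```

View pics/crop0.png

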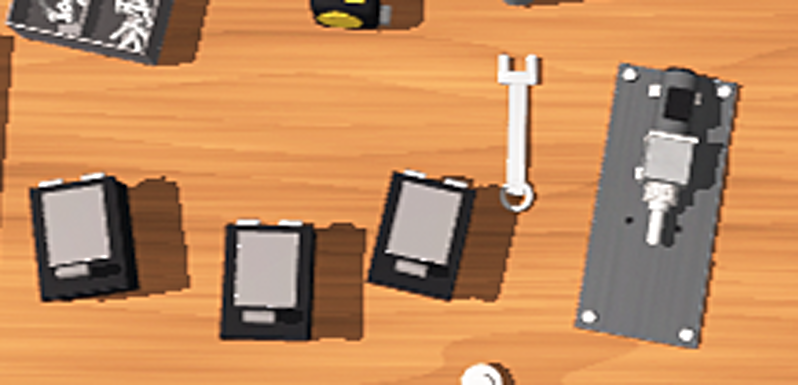

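```bash
cat >> h.py <<'E'
def go(x,y,z,yaw=None,o=None):
    o=o or readout.get_obs(); M=R.from_euler('xyz',o['tool_rot'],degrees=True).as_matrix()
    d=M.T@(np.array([x,y,z])-o['tool_pos']); t=0 if yaw is None else -((yaw-o['tool_rot'][2]+180)%360-180)
    print('shift',d.round(4),'turn',round(np.radians(t),4),'rows>=',max(np.abs(d).max()/.0417,np.linalg.norm(d)/.0417,abs(t)/7.16).round(1))
E
python3 -c "
from h import *
go(.4555,.3445,.13,191)"
```

```text
shift [-0.3179 -0.175   0.0919] turn -0.5247 rows>= 9.0
```

>>> {"fn": "servo_tool", "kwargs": {
  "plan": [
    [[0.087,-0.318,-0.175,0.09,-0.525],[0.087,-0.318,-0.175,0.09,-0.525],[0.087,-0.318,-0.175,0.09,-0.525],[0.087,-0.318,-0.175,0.09,-0.525],[0.087,-0.318,-0.175,0.09,-0.525],[0.087,-0.318,-0.175,0.09,-0.525],[0.06,-0.318,-0.175,0.09,-0.525],[0.06,-0.318,-0.175,0.09,-0.525],[0.06,-0.318,-0.175,0.09,-0.525],[0.06,-0.318,-0.175,0.09,-0.525],[0.06,-0.318,-0.175,0.09,-0.525],[0.06,-0.318,-0.175,0.09,-0.525]]
  ]
}}

```text
time_s: 1.1
tool_pos: [0.4551, 0.3447, 0.1316]
tool_rot: [-179.9, -0.1, -169.0]
force: [-0.6, 0.6, -0.2]
grip_width: 0.0617
```

```bash
python3 - <<'E'
from h import *
obs(); a=snap('wrist','w1'); b=snap('scene','s1')
print(np.linalg.inv(a['camera_from_world']).round(3))
i=np.hstack([cv2.resize(a['image'],(427,320)),cv2.resize(b['image'][150:384,250:512],(358,320))])
cv2.imwrite('pics/c1.png',i[:,:,::-1])
c=read_camera('top');np.savez('t1.npz',**c);P=cloud(c).reshape(-1,3); P=P[(P[:,2]>.14)&(P[:,0]>.2)&(P[:,1]>.2)]
o=readout.get_obs();M=R.from_euler('xyz',o['tool_rot'],degrees=True).as_matrix()
L=(P-o['tool_pos'])@M
for z0 in np.arange(-.25,-.0,.03):
    s=L[(L[:,2]>z0)&(L[:,2]<z0+.03)&(abs(L[:,0])<.2)]
    if len(s): print(round(z0,2),len(s),s.min(0).round(3),s.max(0).round(3))
E
```

```text
t 1.1 pos [0.4551 0.3447 0.1316] rot [-1.7994e+02 -1.1000e-01 -1.6902e+02] F [-0.6  0.6 -0.2] w 0.061740227950613964
q [-43.5  12.4   4.2 101.3  -1.   66.4  62. ]
[[-0.191 -0.935 -0.298  0.374]
 [ 0.982 -0.182 -0.057  0.329]
 [-0.001 -0.304  0.953  0.294]
 [ 0.     0.     0.     1.   ]]
-0.25 226 [-0.033 -0.036 -0.25 ] [ 0.037 -0.009 -0.22 ]
-0.22 207 [-0.033 -0.038 -0.22 ] [ 0.038 -0.002 -0.195]
-0.19 612 [-0.037 -0.051 -0.185] [ 0.038  0.009 -0.16 ]
-0.16 122 [-0.021 -0.05  -0.16 ] [ 0.037 -0.029 -0.13 ]
-0.13 766 [-0.037 -0.095 -0.13 ] [ 0.038 -0.031 -0.1  ]
-0.1 286 [-0.037 -0.092 -0.1  ] [ 0.039  0.039 -0.07 ]
```

View pics/c1.png

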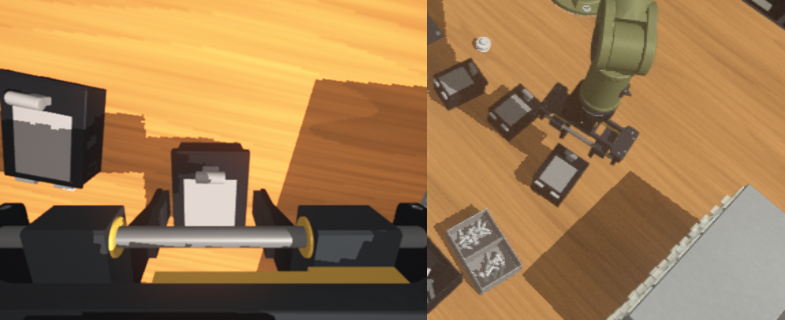

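```bash
python3 - <<'E'
from h import *
c=dict(np.load('w1.npz'));P=cloud(c).reshape(-1,3)
o=readout.get_obs();M=R.from_euler('xyz',o['tool_rot'],degrees=True).as_matrix()
L=(P-o['tool_pos'])@M; L=L[(L[:,2]<.03)&(abs(L[:,1])<.12)&(abs(L[:,0])<.08)]
for y0 in np.arange(-.11,.11,.01):
    s=L[(L[:,1]>y0)&(L[:,1]<y0+.01)]
    if len(s): print('y%.2f'%y0,len(s),'z',np.percentile(s[:,2],[0,5,50,95,100]).round(3),'x',s[:,0].min().round(3),s[:,0].max().round(3))
T=dict(np.load('t1.npz'));P=cloud(T).reshape(-1,3);L=(P-o['tool_pos'])@M;L=L[(L[:,2]<-.05)&(L[:,2]>-.2)&(abs(L[:,1])<.12)&(abs(L[:,0])<.08)]
print('top')
for y0 in np.arange(-.11,.11,.01):
    s=L[(L[:,1]>y0)&(L[:,1]<y0+.01)]
    if len(s): print('y%.2f'%y0,len(s),'z',np.percentile(s[:,2],[0,5,50,95,100]).round(3))
E
```

```text
y-0.09 2308 z [-0.09  -0.087 -0.08  -0.072 -0.07 ] x -0.001 0.036
y-0.08 643 z [-0.09  -0.088 -0.087 -0.083 -0.072] x 0.016 0.033
y-0.07 2375 z [-0.112 -0.107 -0.093 -0.079 -0.074] x 0.013 0.037
y-0.06 5044 z [-0.115 -0.112 -0.094 -0.08  -0.074] x 0.013 0.037
y-0.05 5431 z [-0.115 -0.113 -0.094 -0.044 -0.   ] x 0.008 0.037
y-0.04 6821 z [-0.115 -0.112 -0.087 -0.018  0.001] x -0.014 0.036
y-0.03 2776 z [-0.115 -0.113 -0.106 -0.085 -0.082] x 0.021 0.031
y-0.02 3223 z [-0.116 -0.114 -0.104 -0.085 -0.082] x 0.02 0.032
y-0.01 3260 z [-0.116 -0.114 -0.105 -0.085 -0.081] x 0.02 0.032
y-0.00 3242 z [-0.116 -0.114 -0.105 -0.085 -0.082] x 0.02 0.032
y0.01 3216 z [-0.116 -0.113 -0.104 -0.085 -0.081] x 0.019 0.031
y0.02 3837 z [-0.114 -0.113 -0.1   -0.016  0.001] x -0.012 0.032
y0.03 7314 z [-0.114 -0.112 -0.093 -0.03   0.001] x -0.014 0.036
y0.04 5130 z [-0.114 -0.112 -0.094 -0.08  -0.034] x 0.008 0.036
y0.05 4807 z [-0.114 -0.112 -0.094 -0.08  -0.074] x 0.019 0.036
y0.06 765 z [-0.107 -0.105 -0.093 -0.082 -0.074] x 0.02 0.036
y0.07 2870 z [-0.091 -0.089 -0.083 -0.072 -0.069] x 0.006 0.036
y0.08 119 z [-0.08  -0.079 -0.074 -0.072 -0.071] x 0.033 0.035
top
y-0.10 102 z [-0.117 -0.115 -0.112 -0.098 -0.094]
y-0.09 174 z [-0.117 -0.115 -0.112 -0.092 -0.07 ]
y-0.08 166 z [-0.117 -0.116 -0.113 -0.11  -0.104]
y-0.07 143 z [-0.116 -0.115 -0.113 -0.095 -0.075]
y-0.06 165 z [-0.174 -0.116 -0.112 -0.09  -0.079]
y-0.05 456 z [-0.174 -0.172 -0.156 -0.094 -0.078]
y-0.04 267 z [-0.2   -0.182 -0.171 -0.092 -0.076]
y-0.03 136 z [-0.2   -0.183 -0.172 -0.086 -0.084]
y-0.02 56 z [-0.198 -0.181 -0.171 -0.085 -0.085]
y-0.01 42 z [-0.199 -0.183 -0.169 -0.085 -0.084]
y-0.00 30 z [-0.182 -0.181 -0.09  -0.085 -0.084]
y0.01 17 z [-0.089 -0.089 -0.087 -0.084 -0.084]
y0.02 16 z [-0.09  -0.089 -0.087 -0.084 -0.084]
y0.03 29 z [-0.096 -0.094 -0.087 -0.082 -0.079]
```

>>> {"fn": "servo_tool", "kwargs": {
  "plan": [
    [[0.055,0,0,0.04,0],[0.05,0,0,0.07,0],[0.05,0,0,0.07,0],[0.02,0,0,0.07,0],[0.02,0,0,0.07,0],[0.02,0,0,0.07,0],[0.02,0,0,0.07,0],[0.02,0,0,0.07,0]]
  ],
  "force": 12
}}

```text
time_s: 1.92
tool_pos: [0.4556, 0.3439, 0.0639]
tool_rot: [-179.8, -0.0, -168.9]
force: [0.5, -6.5, 4.7]
grip_width: 0.0278
```

>>> {"fn": "servo_tool", "kwargs": {
  "plan": [
    [[0.02,-0.005,0,-0.013,0],[0.02,-0.0115,0,-0.025,0],[0.02,-0.02,0,-0.0355,0],[0.02,-0.03,0,-0.045,0],[0.02,-0.0415,0,-0.053,0],[0.02,-0.0535,0,-0.059,0],[0.02,-0.067,0,-0.0635,0],[0.02,-0.0805,0,-0.0655,0],[0.02,-0.094,0,-0.0655,0],[0.02,-0.108,0,-0.0635,0],[0.02,-0.121,0,-0.0595,0],[0.02,-0.1335,0,-0.054,0]]
  ]
}}

```text
time_s: 2.92
tool_pos: [0.588, 0.3677, 0.1189]
tool_rot: [-179.7, 0.0, -169.0]
force: [-2.0, -3.0, -1.0]
grip_width: 0.0279
```

>>> {"fn": "servo_tool", "kwargs": {
  "plan": [
    [[0.05,0,0,0,0],[0.05,0,0,0,0],[0.05,-0.02,0,-0.03,0],[0.05,-0.025,0,-0.07,0],[0.05,-0.02,-0.01,-0.1,0],[0.05,0.01,-0.03,-0.1,0.18],[0.05,0.05,-0.05,-0.1,0.18],[0.05,0.08,-0.07,-0.09,0.18],[0.05,0.11,-0.09,-0.07,0.18],[0.05,0.14,-0.12,-0.05,0.18],[0.05,0.17,-0.14,-0.02,0.18],[0.05,0.206,-0.158,-0.02,0.183]]
  ]
}}

```text
time_s: 3.92
tool_pos: [0.4185, 0.176, 0.1383]
tool_rot: [-179.6, -0.1, -179.5]
force: [-0.4, -0.5, 0.2]
grip_width: 0.0499
```

```bash
python3 - <<'E'
from h import *
obs(); a=snap('wrist','w2'); b=snap('scene','s2')
i=np.hstack([cv2.resize(a['image'],(400,300)),cv2.resize(b['image'][150:384,250:512],(336,300))])
cv2.imwrite('pics/c2.png',i[:,:,::-1]); go(.4158,.1733,.063,180.5)
E
```

```text
t 3.9167 pos [0.4185 0.176  0.1383] rot [-1.7960e+02 -6.0000e-02 -1.7946e+02] F [-0.4 -0.5  0.2] w 0.049947830468938983
q [-36.5  -2.    9.9 116.2   0.7  66.1  63.6]
shift [-0.0033  0.0015  0.0743] turn -0.0014 rows>= 1.8
```

View pics/c2.png

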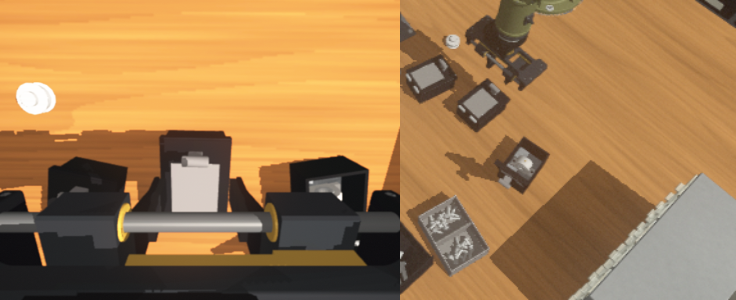

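Lid A is standing open, with a bright part in its case. The M pull sits between the fingers at wrist pixel (195,160).

>>> {"fn": "servo_tool", "kwargs": {
  "plan": [
    [[0.05,-0.003,0.001,0.037,0],[0.05,-0.003,0.001,0.073,0],[0.05,-0.003,0.001,0.073,0],[0.02,-0.003,0.001,0.073,0],[0.02,-0.003,0.001,0.073,0],[0.02,-0.003,0.001,0.073,0],[0.02,-0.003,0.001,0.073,0],[0.02,-0.003,0.001,0.073,0]]
  ]
}}

```text
time_s: 4.68
tool_pos: [0.4171, 0.1726, 0.0663]
tool_rot: [-179.4, -0.3, -179.6]
force: [-0.3, -2.5, 6.0]
grip_width: 0.0279
```

>>> {"fn": "servo_tool", "kwargs": {
  "plan": [
    [[0.02,-0.005,0,-0.013,0],[0.02,-0.0115,0,-0.025,0],[0.02,-0.02,0,-0.0355,0],[0.02,-0.03,0,-0.045,0],[0.02,-0.0415,0,-0.053,0],[0.02,-0.0535,0,-0.059,0],[0.02,-0.067,0,-0.0635,0],[0.02,-0.0805,0,-0.0655,0],[0.02,-0.094,0,-0.0655,0],[0.02,-0.108,0,-0.0635,0],[0.02,-0.121,0,-0.0595,0],[0.02,-0.1335,0,-0.054,0]]
  ]
}}

```text
time_s: 5.68
tool_pos: [0.5523, 0.1715, 0.1205]
tool_rot: [-179.3, -0.3, -179.7]
force: [-1.3, -4.4, -0.9]
grip_width: 0.0277
```

>>> {"fn": "servo_tool", "kwargs": {
  "plan": [
    [[0.05,0,0,0,0],[0.05,0,0,0,0],[0.05,-0.02,0,-0.03,0],[0.05,-0.025,0,-0.07,0],[0.05,-0.02,-0.01,-0.1,0],[0.05,0,-0.035,-0.1,0.1],[0.05,0.02,-0.06,-0.1,0.22],[0.05,0.04,-0.085,-0.09,0.22],[0.05,0.06,-0.11,-0.07,0.22],[0.05,0.08,-0.134,-0.04,0.22],[0.05,0.09,-0.134,-0.02,0.222],[0.05,0.09,-0.134,-0.02,0.222]]
  ]
}}

```text
time_s: 6.68
tool_pos: [0.4576, 0.0361, 0.1393]
tool_rot: [-179.2, -0.5, 167.5]
force: [-1.5, 0.2, 0.0]
grip_width: 0.05
```

```bash
python3 - <<'E'
from h import *
read_camera('top'); obs(); go(.463,.037,.063,167.7)
E
```

```text
t 6.7333 pos [0.4608 0.0375 0.1418] rot [-179.26   -0.29  167.59] F [ 0.2 -0.1  0.4] w 0.04971384128959901
q [-27.5  -1.3  18.9 115.    1.1  66.8  68.6]
shift [-0.0027  0.001   0.0788] turn -0.0019 rows>= 1.9
```

>>> {"fn": "servo_tool", "kwargs": {
  "plan": [
    [[0.05,-0.003,0.001,0.038,0],[0.05,-0.003,0.001,0.077,0],[0.05,-0.003,0.001,0.077,0],[0.02,-0.003,0.001,0.077,0],[0.02,-0.003,0.001,0.077,0],[0.02,-0.003,0.001,0.077,0],[0.02,-0.003,0.001,0.077,0],[0.02,-0.003,0.001,0.077,0]]
  ]
}}

```text
time_s: 7.4
tool_pos: [0.4651, 0.0354, 0.0672]
tool_rot: [-179.2, -0.1, 167.6]
force: [-1.8, -4.8, 6.9]
grip_width: 0.0275
```

>>> {"fn": "servo_tool", "kwargs": {
  "plan": [
    [[0.02,-0.005,0,-0.013,0],[0.02,-0.0115,0,-0.025,0],[0.02,-0.02,0,-0.0355,0],[0.02,-0.03,0,-0.045,0],[0.02,-0.0415,0,-0.053,0],[0.02,-0.0535,0,-0.059,0],[0.02,-0.067,0,-0.0635,0],[0.02,-0.0805,0,-0.0655,0],[0.02,-0.094,0,-0.0655,0],[0.02,-0.108,0,-0.0635,0],[0.02,-0.121,0,-0.0595,0],[0.02,-0.1335,0,-0.054,0]]
  ]
}}

```text
time_s: 8.4
tool_pos: [0.5966, 0.0069, 0.1224]
tool_rot: [-179.2, -0.0, 167.6]
force: [-1.5, -0.8, -1.4]
grip_width: 0.0276
```

>>> {"fn": "servo_tool", "kwargs": {
  "plan": [
    [[0.05,0,0,0,0],[0.05,0,0,0,0],[0.05,-0.02,0,-0.03,0],[0.05,-0.025,0,-0.07,0],[0.05,-0.025,0,-0.11,0],[0.05,0,-0.03,-0.14,0],[0.05,0.03,-0.06,-0.14,0],[0.05,0.06,-0.09,-0.14,0],[0.05,0.09,-0.12,-0.14,0],[0.05,0.12,-0.15,-0.14,0],[0.05,0.12,-0.15,-0.14,0],[0.05,0.12,-0.15,-0.14,0]]
  ]
}}

```text
time_s: 9.4
tool_pos: [0.4452, -0.1139, 0.266]
tool_rot: [-179.4, 0.1, 167.3]
force: [0.1, 0.3, -0.1]
grip_width: 0.0501
```

```bash
python3 - <<'E'
from h import *
obs(); a=snap('top','t3'); b=read_camera('scene'); np.savez('s3.npz',**b)
i=np.vstack([cv2.resize(a['image'][110:250,75:365],None,fx=2.6,fy=2.6,interpolation=2)[:,:754],cv2.resize(b['image'][170:310,220:420],(286,200),interpolation=2)[:, :].repeat(1,0) if 0 else cv2.resize(b['image'][185:305,230:370],(754,230*3-466+0),interpolation=2)[:230]])
cv2.imwrite('pics/c3.png',i[:,:,::-1])
E
```

```text
t 9.4 pos [ 0.4452 -0.1139  0.266 ] rot [-1.7940e+02  1.3000e-01  1.6732e+02] F [ 0.1  0.3 -0.1] w 0.050078750985457506
q [-18.2  -7.9  26.3 105.8   4.2  81.2  84.5]
```

View pics/c3.png

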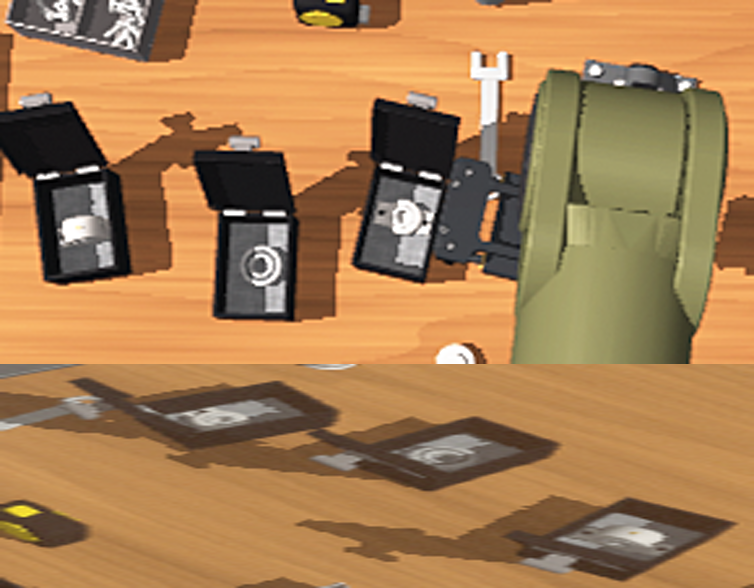

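All three lids stand open. The pillow block is in the left case (crop pixel ~(85,228)), the ball bearing in the middle and the flanged bearing in the right. Next I'll measure the block and the open lid in the left case's frame, because the gripper body has to clear the lid.

```bash
python3 - <<'E'
from h import *
P=cloud(dict(np.load('t3.npz'))).reshape(-1,3); 
S=cloud(dict(np.load('s3.npz'))).reshape(-1,3)
a=np.radians(11.1); O=np.array([.4907,.3513,0]); A=np.array([[np.cos(a),-np.sin(a),0],[np.sin(a),np.cos(a),0],[0,0,1]])
for n,Q in (('top',P),('scene',S)):
    L=((Q-O)@A)*1000; L=L[~np.isnan(L[:,0])]; L=L[(abs(L[:,0])<140)&(abs(L[:,1])<50)]
    b=L[(abs(L[:,0])<40)&(abs(L[:,1])<31)&(L[:,2]>14)&(L[:,2]<50)]
    t=b[b[:,2]>30]
    print(n,'block',len(t),'x',np.percentile(t[:,0],[2,10,50,90,98]).round(1),'y',np.percentile(t[:,1],[2,50,98]).round(1),'zmax',np.percentile(b[:,2],[90,98,100]).round(1))
    if len(t)>8: print(cv2.minAreaRect(t[:,:2].astype(np.float32)))
    rim=L[(L[:,2]>46)&(L[:,2]<58)&(L[:,0]<50)]; print('rim x',rim[:,0].min() if len(rim) else 0,'y',np.percentile(rim[:,1],[1,99]) if len(rim) else 0)
    lid=L[(L[:,0]>50)&(L[:,0]<110)&(L[:,2]>62)]
    for z in range(62,170,12):
        s=lid[(lid[:,2]>=z)&(lid[:,2]<z+12)]
        if len(s): print(' lid z',s[:,2].mean().round(1),'x',np.percentile(s[:,0],[1,50,99]).round(1),len(s), 'inner', np.percentile(s[abs(s[:,1])<34][:,0],[1,50]).round(1) if (abs(s[:,1])<34).any() else '')
E
```

```text
top block 129 x [-14.5 -13.   -3.9   5.7   7.5] y [-18.9  -3.6  16.4] zmax [44.6 46.3 47.6]
((-3.435884475708008, -1.0850353240966797), (22.23773765563965, 39.240386962890625), 0.06389235705137253)
rim x -52.143819556221686 y [-37.77300544  37.9288061 ]
 lid z 68.1 x [55.1 58.9 62.7] 92 inner [55. 59.]
 lid z 80.4 x [52.2 63.4 67.4] 111 inner [60.1 64. ]
 lid z 92.2 x [57.3 68.2 71.9] 97 inner [65.6 68.6]
 lid z 103.7 x [61.6 72.7 77.5] 113 inner [68.6 73.5]
 lid z 116.3 x [66.7 77.3 81.6] 117 inner [73.8 77.7]
 lid z 128.6 x [ 72.1  83.  109.6] 146 inner [77.8 83.8]
 lid z 138.0 x [ 76.   86.  102.6] 85 inner [83.4 86.3]
 lid z 153.3 x [80.1 89.1 96. ] 167 inner [83.9 89.4]
 lid z 158.3 x [84. 84. 84.] 1 inner [84. 84.]
scene block 94 x [-12.8 -10.5   0.2   8.4  10.4] y [-19.3  -0.9  16. ] zmax [43.3 46.4 49.1]
((-1.4503202438354492, 5.960716247558594), (51.943275451660156, 26.352558135986328), 85.5433349609375)
rim x -53.88521961301151 y [-38.62358056  35.52412977]
 lid z 65.2 x [60.6 61.9 63.9] 5 inner [61.9 63. ]
 lid z 82.7 x [56.3 68.7 70.6] 6 inner [69.8 70.5]
 lid z 93.0 x [71.8 72.4 74.7] 3 inner [72.4 73.6]
 lid z 103.2 x [75.2 77.5 80.2] 4 inner [77.3 77.7]
 lid z 118.7 x [ 72.8  84.1 105.5] 11 inner [81.3 84.3]
 lid z 129.6 x [ 82.1 101.6 109.9] 50 inner [ 87.3 101.6]
 lid z 138.4 x [ 88.2  92.4 102.8] 14 inner [90.7 92.6]
 lid z 151.6 x [83.7 90.1 96.3] 132 inner [84.4 90.1]
```

```bash
python3 - <<'E'
from h import *
a=snap('wrist','w4'); o=obs(); P=cloud(a).reshape(-1,3)
M=R.from_euler('xyz',o['tool_rot'],degrees=True).as_matrix()
L=((P-o['tool_pos'])@M)*1000; L=L[(L[:,2]<8)&(abs(L[:,1])<70)&(abs(L[:,0])<60)]
for z in range(-68,6,4):
    s=L[(L[:,2]>=z)&(L[:,2]<z+4)]
    for sg in (-1,1):
        q=s[s[:,1]*sg>0]
        if len(q): print(z,sg,len(q),'y',(np.percentile(q[:,1]*sg,[0,2,98,100])).round(1),'x',np.percentile(q[:,0],[1,99]).round(1))
E
```

```text
t 9.55 pos [ 0.4484 -0.1107  0.2651] rot [-1.7930e+02  8.0000e-02  1.6765e+02] F [ 0.5 -0.3 -0.6] w 0.049982340114645196
q [-18.4  -7.5  26.  105.6   4.   81.1  84.5]
-68 -1 84 y [29.9 30.  30.6 30.9] x [-5.5  8.3]
-68 1 89 y [28.9 28.9 29.5 29.6] x [-5.2  9.3]
-64 -1 77 y [29.8 30.  30.6 30.7] x [-9.4  5.6]
-64 1 82 y [28.8 28.9 29.6 29.6] x [-10.3   5.9]
-60 -1 69 y [30.  30.1 30.5 30.6] x [-11.8   3.1]
-60 1 68 y [29.  29.  29.5 29.6] x [-12.    2.6]
-56 -1 57 y [30.  30.  30.5 30.6] x [-12.2  -0.2]
-56 1 52 y [28.8 28.9 29.5 29.6] x [-12.3  -0.8]
-52 -1 198 y [25.3 25.5 37.9 38.8] x [-11.7  10.2]
-52 1 200 y [24.1 24.4 37.  37.9] x [-12.   10.2]
-48 -1 152 y [25.4 25.4 39.  39.5] x [-10.7  10.3]
-48 1 148 y [24.3 24.4 38.1 38.4] x [-10.1  10.3]
-44 -1 136 y [25.2 25.4 38.1 38.5] x [-10.1  10.4]
-44 1 143 y [24.3 24.5 37.3 37.8] x [-10.6  10.1]
-40 -1 130 y [25.3 25.5 37.3 37.7] x [ 3.3 10.2]
-40 1 123 y [24.3 24.3 36.3 36.6] x [ 3.2 10.1]
-36 -1 90 y [25.7 26.1 36.6 37.1] x [ 5. 10.]
-36 1 101 y [24.8 25.1 35.6 36. ] x [ 0.  10.1]
-32 -1 113 y [25.9 26.  35.8 36.1] x [-2.9 10.2]
-32 1 105 y [25.  25.1 34.6 35.1] x [-2.5  9.9]
-28 -1 128 y [25.4 25.4 34.8 35.3] x [-5.7 10.1]
-28 1 128 y [24.3 24.4 33.6 34.3] x [-5.5 10.1]
-24 -1 97 y [25.3 25.3 34.1 34.2] x [-7.7 10.1]
-24 1 105 y [24.3 24.4 33.  33.4] x [-7.6 10.1]
-20 -1 85 y [25.3 25.3 33.8 34.4] x [-9.9 10. ]
-20 1 82 y [24.3 24.3 33.  33.3] x [-9.9  9.8]
-16 -1 88 y [25.3 25.4 34.1 34.1] x [-10.2  10.2]
-16 1 86 y [24.3 24.4 32.8 33.6] x [-10.4  10. ]
-12 -1 83 y [25.3 25.4 33.8 34.5] x [-9.7 10.2]
-12 1 82 y [24.3 24.4 33.2 33.3] x [-9.8  9.8]
-8 -1 75 y [25.3 25.3 34.  34.3] x [-10.5   9.9]
-8 1 81 y [24.3 24.4 32.8 33.4] x [-9.7  9.7]
-4 -1 56 y [25.3 25.4 33.6 34.1] x [-5.1 10. ]
-4 1 50 y [24.2 24.3 32.7 33.3] x [-7.8  9.8]
0 -1 1 y [26. 26. 26. 26.] x [7.7 7.7]
0 1 2 y [29.4 29.4 31.2 31.2] x [7.6 8.9]
```

```bash
python3 -c "
from h import *
go(.4876,.3497,.24,191.1); go(.4876,.3497,.15,191.1)"
```

```text
shift [0.0602 0.4584 0.0194] turn -0.4093 rows>= 11.1
shift [0.0603 0.4595 0.1094] turn -0.4093 rows>= 11.4
```

>>> {"fn": "servo_tool", "kwargs": {
  "plan": [
    [[0.05,0.006,0.04,0,-0.05],[0.05,0.012,0.08,0,-0.1],[0.05,0.018,0.12,0,-0.15],[0.05,0.024,0.16,0,-0.2],[0.05,0.03,0.2,0,-0.25],[0.05,0.036,0.24,0.01,-0.3],[0.05,0.042,0.28,0.01,-0.35],[0.05,0.048,0.32,0.02,-0.409],[0.05,0.052,0.36,0.04,-0.409],[0.05,0.056,0.4,0.06,-0.409],[0.05,0.06,0.44,0.09,-0.409],[0.05,0.06,0.459,0.109,-0.409]]
  ]
}}

```text
time_s: 10.55
tool_pos: [0.487, 0.3546, 0.1493]
tool_rot: [-179.5, -0.2, -168.7]
force: [0.6, -0.2, -0.2]
grip_width: 0.0501
```

```bash
cat > blk.py <<'E'
from h import *
read_camera('top');a=snap('wrist','w5'); o=obs(); P=cloud(a).reshape(-1,3)
M=R.from_euler('xyz',o['tool_rot'],degrees=True).as_matrix()
L=((P-o['tool_pos'])@M)*1000; W=P*1000
near=(abs(L[:,1])<60)&(abs(L[:,0])<80)
fing=L[(L[:,2]<-5)&(L[:,2]>-24)&near]
for sg in (-1,1):
    q=fing[fing[:,1]*sg>0]; print('finger',sg,np.percentile(q[:,1]*sg,[2,98]).round(1))
t=L[near&(W[:,2]>32)&(W[:,2]<47)&(abs(L[:,1])<26)&(abs(L[:,0])<30)]
print('block arch',len(t),cv2.minAreaRect(t[:,:2].astype(np.float32)),np.percentile(t[:,1],[1,99]),'x',np.percentile(t[:,0],[1,50,99]).round(1))
for lo in (14,20,26,32,38):
    s=L[near&(W[:,2]>lo)&(W[:,2]<lo+6)&(abs(L[:,1])<29)&(abs(L[:,0])<30)]
    if len(s): print('z',lo,len(s),'y',np.percentile(s[:,1],[1,99]).round(1),'x',np.percentile(s[:,0],[1,99]).round(1))
r=L[near&(W[:,2]>48)&(W[:,2]<56)]
for x0 in range(-40,60,10):
    s=r[(r[:,0]>x0)&(r[:,0]<x0+10)]; l=s[s[:,1]<0];h=s[s[:,1]>0]
    if len(l)>3 and len(h)>3: print('rim x',x0,np.percentile(l[:,1],[2,98]).round(1),np.percentile(h[:,1],[2,98]).round(1))
E
python3 blk.py
```

```text
t 10.65 pos [0.4825 0.3556 0.1426] rot [-179.24   -0.83 -168.34] F [-1.2  0.1 -0.7] w 0.05010976280735209
q [-41.5  15.9   2.8  95.7  -0.5  69.5  63.1]
finger -1 [22.4 31.1]
finger 1 [27.4 36.2]
block arch 885 ((-7.59766960144043, -6.941961288452148), (36.364952087402344, 22.466413497924805), 89.25459289550781) [-24.4019242   11.17681115] x [-18.4  -6.3   3.3]
z 14 112 y [-25.5  27.7] x [-26.4  19.7]
z 20 76 y [-25.3  27.8] x [-29.5  28.7]
z 26 131 y [-26.6  27.6] x [-22.   23.2]
z 32 259 y [-25.1  27.6] x [-27.5  27.7]
z 38 560 y [-20.9  27.3] x [-18.5  20.4]
rim x -40 [-44.2 -40.2] [25.8 29.8]
rim x -30 [-44.1 -39.9] [25.9 29.5]
rim x -20 [-43.3 -39.5] [26.4 30.2]
rim x -10 [-42.9 -39.2] [26.4 30.6]
rim x 0 [-43.3 -39. ] [26.8 30.5]
rim x 10 [-43.  -38.9] [27.2 31. ]
rim x 20 [-42.4 -38.6] [27.2 31.3]
rim x 30 [-42.   -1.1] [ 1.5 31.3]
rim x 40 [-41.8  -1.1] [ 0.9 15.7]
```

View pics/w5.png

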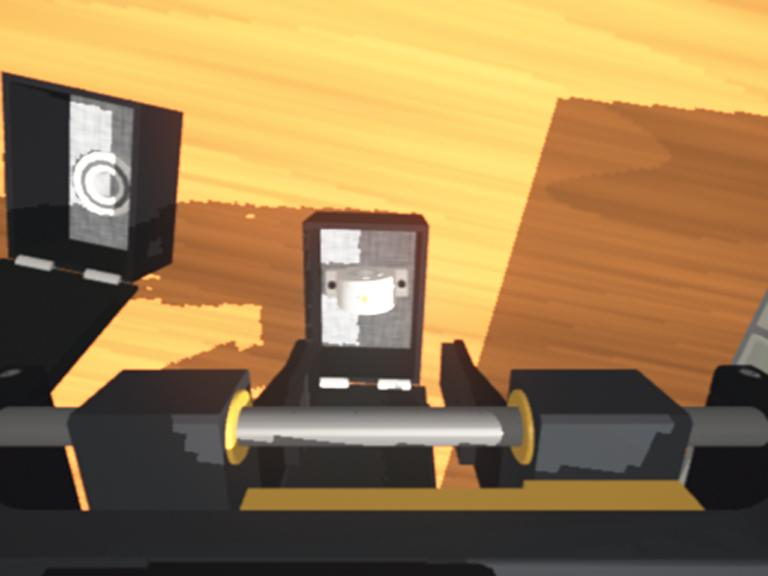

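The left case is directly ahead, with the block upright and centred between its walls. The arm was still moving when this was taken, so I'll settle over the block and remeasure.

```bash
python3 -c "
from h import *
go(.4876,.3497,.12,191.1)"
```

```text
shift [-0.0041 -0.0065  0.0226] turn 0.0099 rows>= 0.6
```

>>> {"fn": "servo_tool", "kwargs": {
  "plan": [
    [[0.05,-0.004,-0.006,0.022,0.01],[0.05,-0.004,-0.006,0.022,0.01],[0.05,-0.004,-0.006,0.022,0.01],[0.05,-0.004,-0.006,0.022,0.01],[0.05,-0.004,-0.006,0.022,0.01]]
  ]
}}

```text
time_s: 11.07
tool_pos: [0.4883, 0.3506, 0.1224]
tool_rot: [-179.3, -0.7, -168.9]
force: [1.0, -0.7, 0.2]
grip_width: 0.0502
```

```bash
python3 blk.py
```

```text
t 11.1667 pos [0.4882 0.3505 0.1224] rot [-179.31   -0.68 -168.93] F [-0.4  0.8 -0.3] w 0.04999967024869832
q [-41.1  16.9   3.2  96.8  -0.7  67.2  63.3]
finger -1 [25.6 34.2]
finger 1 [24.1 32.9]
block arch 1014 ((-2.5608386993408203, -1.0950698852539062), (36.691162109375, 22.748828887939453), 89.10115051269531) [-18.70320587  17.1782511 ] x [-13.4  -1.2   8.5]
z 14 94 y [-21.   24.2] x [-2.9  8.8]
z 20 50 y [-20.9  18. ] x [3.9 8.7]
z 26 113 y [-20.8  18.5] x [-12.9   8.8]
z 32 249 y [-18.9  17.3] x [-13.2   8.8]
z 38 626 y [-14.8  13.2] x [-13.6   8. ]
rim x -40 [-36.3 -34.1] [31.7 34.5]
rim x -30 [-38.1 -33.9] [31.9 35.6]
rim x -20 [-37.8 -33.8] [32. 36.]
rim x -10 [-37.4 -33.8] [32.2 35.9]
rim x 0 [-37.6 -33.5] [32.2 36.3]
rim x 10 [-37.4 -33.3] [32.4 36.5]
rim x 20 [-37.  -33.3] [32.7 36.8]
rim x 30 [-37.2 -33.1] [32.7 36.5]
rim x 40 [-36.7  -1.1] [ 1.3 36.3]
```

>>> {"fn": "servo_tool", "kwargs": {
  "plan": [
    [[0.043,-0.0025,0,0.03,0.012],[0.043,-0.0025,0,0.055,0.012],[0.043,-0.0025,0,0.055,0.012],[0.043,-0.0025,0,0.06,0.012],[0.043,-0.0025,0,0.065,0.012],[0.043,-0.0025,0,0.07,0.012],[0.043,-0.0025,0,0.075,0.012],[0.043,-0.0025,0,0.08,0.012],[0.043,-0.0025,0,0.085,0.012],[0.043,-0.0025,0,0.085,0.012]]
  ]
}}

```text
time_s: 12.0
tool_pos: [0.4892, 0.3494, 0.0363]
tool_rot: [-179.3, -0.8, -169.6]
force: [-0.6, -0.5, -0.0]
grip_width: 0.0431
```

>>> {"fn": "servo_tool", "kwargs": {
  "plan": [
    [[0.043,0,0,0.004,0],[0.043,0,0,0.008,0],[0.043,0,0,0.011,0],[0.043,0,0,0.014,0],[0.043,0,0,0.017,0],[0.043,0,0,0.017,0],[0.043,0,0,0.017,0]]
  ]
}}

```text
time_s: 12.58
tool_pos: [0.4891, 0.3494, 0.0192]
tool_rot: [-179.3, -0.7, -169.6]
force: [0.0, 0.9, -2.4]
grip_width: 0.0431
```

Seated at the flanks with no meaningful contact, so I'll close and lift straight up.

>>> {"fn": "servo_tool", "kwargs": {
  "plan": [
    [[0.03,0,0,0,0],[0.03,0,0,0,0],[0.03,0,0,0,0],[0.03,0,0,0,0],[0.03,0,0,-0.005,0],[0.03,0,0,-0.012,0],[0.03,0,0,-0.02,0],[0.03,0,0,-0.04,0],[0.03,0,0,-0.065,0],[0.03,0,0,-0.09,0],[0.03,0,0,-0.11,0],[0.03,0,0,-0.11,0]]
  ],
  "force": 35
}}

```text
time_s: 13.58
tool_pos: [0.4931, 0.353, 0.1353]
tool_rot: [-179.5, -0.2, -169.6]
force: [0.1, 0.8, -1.0]
grip_width: 0.0399
```

```bash
python3 - <<'E'
from h import *
obs(); c=dict(np.load('top0.npz')); P=cloud(c); Q=P[110:250,270:365].reshape(-1,3)
# drive: motor/pulley yaw & shaft; baseplate pixels colour grey
im=c['image'].astype(int); sat=im.max(2)-im.min(2)
m=np.zeros(sat.shape,bool); m[125:245,275:350]=True
m&=(sat<40)&(P[:,:,2]<.016)
n,lab,st,_=cv2.connectedComponentsWithStats(m.astype(np.uint8)); k=1+st[1:,4].argmax()
b=P[lab==k]; r=cv2.minAreaRect((b[:,:2]*1000).astype(np.float32)); print('plate',r,np.median(b[:,2]))
s=Q[(Q[:,2]>.026)&(Q[:,2]<.040)&(Q[:,0]<.54)&(Q[:,0]>.45)]*1000
for x in range(480,545,5):
    t=s[(s[:,0]>=x)&(s[:,0]<x+5)]
    if len(t): print(x,len(t),'y',t[:,1].min().round(1),t[:,1].mean().round(1),t[:,1].max().round(1),'z',t[:,2].max().round(1))
E
```

```text
t 13.5833 pos [0.4931 0.353  0.1353] rot [-179.54   -0.25 -169.62] F [ 0.1  0.8 -1. ] w 0.03994409712220794
q [-41.1  16.5   3.3  95.7  -0.7  68.2  62.8]
plate ((540.7103271484375, -201.96429443359375), (122.28488159179688, 272.6457824707031), 80.427001953125) 0.008359794390302544
495 8 y -198.1 -192.4 -187.2 z 37.4
500 10 y -197.8 -192.5 -187.2 z 35.2
505 8 y -197.9 -192.6 -187.5 z 37.2
510 7 y -200.2 -194.6 -189.4 z 36.0
515 7 y -200.9 -194.8 -190.1 z 38.6
520 11 y -200.9 -194.9 -189.7 z 37.4
525 9 y -205.5 -198.5 -192.1 z 36.6
530 17 y -213.8 -199.3 -188.0 z 39.0
535 10 y -210.2 -195.7 -184.2 z 39.4
```

```bash
python3 -c "
from h import *
go(.45,-.065,.22,170.4);go(.45,-.065,.06,170.4)"
```

```text
shift [ 0.1181 -0.4041 -0.081 ] turn 0.3488 rows>= 10.3
shift [ 0.1174 -0.4028  0.079 ] turn 0.3488 rows>= 10.2
```

>>> {"fn": "servo_tool", "kwargs": {
  "plan": [
    [[0.03,0,0,-0.04,0],[0.03,0,0,-0.08,0],[0.03,0,-0.02,-0.1,0.03],[0.03,0.012,-0.06,-0.1,0.06],[0.03,0.024,-0.1,-0.1,0.1],[0.03,0.036,-0.14,-0.1,0.15],[0.03,0.048,-0.18,-0.1,0.2],[0.03,0.06,-0.22,-0.1,0.25],[0.03,0.07,-0.26,-0.1,0.3],[0.03,0.085,-0.3,-0.1,0.33],[0.03,0.1,-0.34,-0.1,0.349],[0.03,0.11,-0.38,-0.09,0.349]]
  ]
}}

```text
time_s: 14.58
tool_pos: [0.4533, -0.039, 0.2305]
tool_rot: [-179.6, 0.1, 170.3]
force: [1.5, 0.2, -1.6]
grip_width: 0.0399
```

```bash
python3 -c "
from h import *
read_camera('top');obs()
go(.45,-.065,.06,170.4)"
```

```text
t 14.6333 pos [ 0.4514 -0.0492  0.2283] rot [-1.7920e+02 -8.0000e-02  1.6973e+02] F [-1.4 -7.7 -3.2] w 0.03980442177227888
q [-21.8  -7.   22.3 109.6   3.5  77.1  79.3]
shift [-0.0017 -0.0134  0.1685] turn -0.0116 rows>= 4.1
```

>>> {"fn": "servo_tool", "kwargs": {
  "plan": [
    [[0.03,0,-0.014,0.03,-0.01],[0.03,0,-0.014,0.06,-0.01],[0.03,0,-0.014,0.1,-0.01],[0.03,0,-0.014,0.135,-0.01],[0.03,0,-0.014,0.165,-0.01],[0.03,0,-0.014,0.17,-0.01],[0.03,0,-0.014,0.17,-0.01],[0.03,0,-0.014,0.17,-0.01]]
  ]
}}

```text
time_s: 15.3
tool_pos: [0.449, -0.0652, 0.0595]
tool_rot: [-179.2, -0.0, 170.3]
force: [0.2, -0.5, -1.5]
grip_width: 0.0396
```

```bash
python3 - <<'E'
from h import *
obs(); go(.45,-.065,.0155,170.4)
a=read_camera('scene'); np.savez('s6.npz',**a)
w=snap('wrist','w6')
i=np.hstack([cv2.resize(a['image'][120:240,170:330],(400,300),interpolation=2),cv2.resize(w['image'],(400,300))]); cv2.imwrite('pics/c6.png',i[:,:,::-1])
E
```

```text
t 15.3 pos [ 0.449  -0.0652  0.0595] rot [-1.7920e+02 -3.0000e-02  1.7032e+02] F [ 0.2 -0.5 -1.5] w 0.03960264309363078
q [-20.    3.1  25.  121.4  -0.6  55.9  85.6]
shift [-0.001  0.001  0.044] turn -0.0015 rows>= 1.1
```

View pics/c6.png

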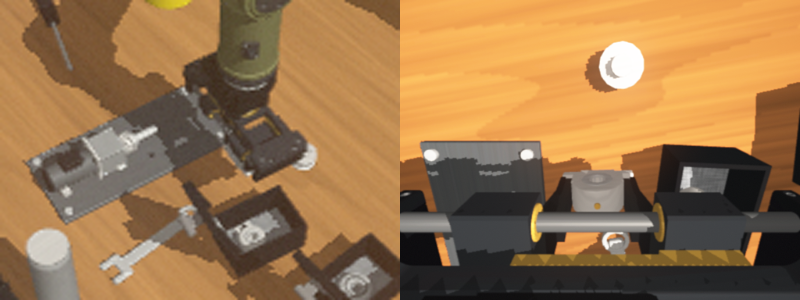

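The block is held upright over clear bench: wrench ring behind at wrist pixel (614,240), plate at left, case at right. Setting it down.

>>> {"fn": "servo_tool", "kwargs": {
  "plan": [
    [[0.03,-0.001,0,0.02,0],[0.03,-0.001,0,0.036,0],[0.03,-0.001,0,0.04,0],[0.03,-0.001,0,0.043,0],[0.03,-0.001,0,0.044,0],[0.03,-0.001,0,0.044,0]]
  ]
}}

```text
time_s: 15.9
tool_pos: [0.452, -0.0659, 0.0175]
tool_rot: [-179.3, 0.2, 170.3]
force: [-0.5, -0.2, -1.1]
grip_width: 0.0392
```

>>> {"fn": "servo_tool", "kwargs": {
  "plan": [
    [[0.03,0,0,0.002,0],[0.03,0,0,0.003,0],[0.03,0,0,0.004,0],[0.03,0,0,0.004,0]]
  ]
}}

```text
time_s: 16.23
tool_pos: [0.4532, -0.066, 0.015]
tool_rot: [-179.3, 0.3, 170.3]
force: [-2.2, 0.7, 7.9]
grip_width: 0.04
```

>>> {"fn": "servo_tool", "kwargs": {
  "plan": [
    [[0.055,0,0,0,0],[0.055,0,0,0,0],[0.055,0,0,0,0],[0.055,0,0,-0.03,0],[0.055,0,0,-0.06,0],[0.055,0,0,-0.08,0],[0.055,0,0,-0.08,0],[0.055,0,0,-0.08,0]]
  ]
}}

```text
time_s: 16.9
tool_pos: [0.4539, -0.0648, 0.096]
tool_rot: [-179.4, 0.5, 170.3]
force: [-0.2, 0.5, -0.0]
grip_width: 0.0548
```

```bash
cat > blk2.py <<'E'
from h import *
read_camera('top');a=snap('wrist','w7'); o=obs(); P=cloud(a).reshape(-1,3)
M=R.from_euler('xyz',o['tool_rot'],degrees=True).as_matrix()
L=((P-o['tool_pos'])@M)*1000; W=P*1000
near=(abs(L[:,1])<60)&(abs(L[:,0])<80)
fing=L[(L[:,2]<-5)&(L[:,2]>-24)&near]
for sg in (-1,1):
    q=fing[fing[:,1]*sg>0]; print('finger',sg,np.percentile(q[:,1]*sg,[2,98]).round(1))
for lo in (3,5,12,18,24,30,36):
    s=L[near&(W[:,2]>lo)&(W[:,2]<lo+6)&(abs(L[:,1])<38)&(abs(L[:,0])<30)&(L[:,2]>5)]
    if len(s): print('z',lo,len(s),'y',np.percentile(s[:,1],[1,99]).round(1),'x',np.percentile(s[:,0],[1,99]).round(1),cv2.minAreaRect(s[:,:2].astype(np.float32))[1:], 'zmax',(W[near&(abs(L[:,1])<38)&(abs(L[:,0])<30)&(L[:,2]>5)][:,2].max()).round(1))
E
python3 blk2.py
```

```text
t 17.0 pos [ 0.4522 -0.0648  0.0941] rot [-179.31    0.23  170.33] F [ 0.1  0.4 -0.8] w 0.05534323314853317
q [-20.5   0.4  25.  119.4   0.6  60.1  84.5]
finger -1 [27.2 36. ]
finger 1 [27.4 36.1]
z 3 336 y [-28.6  28.8] x [-13.2   8.9] ((57.70695495605469, 28.001981735229492), 87.46407318115234) zmax 43.0
z 5 432 y [-28.5  28.8] x [-13.1   8.8] ((57.70695495605469, 21.244903564453125), 87.46407318115234) zmax 43.0
z 12 129 y [-19.7  18.6] x [4.2 9.3] ((39.460105895996094, 5.022423267364502), 86.53923797607422) zmax 43.0
z 18 104 y [-20.1  19.6] x [-12.    9.3] ((40.49106216430664, 21.44402313232422), 85.84783172607422) zmax 43.0
z 24 184 y [-19.4  19.2] x [-12.6   9.3] ((39.14883804321289, 22.154272079467773), 86.49176788330078) zmax 43.0
z 30 381 y [-17.3  17.3] x [-13.4   8.7] ((35.159019470214844, 22.895639419555664), 87.55207061767578) zmax 43.0
z 36 725 y [-12.5  12.1] x [-13.3   8.1] ((26.127124786376953, 21.728816986083984), 87.042724609375) zmax 43.0
```

>>> {"fn": "servo_tool", "kwargs": {
  "plan": [
    [[0.055,-0.002,0,0.035,0],[0.055,-0.002,0,0.065,0],[0.055,-0.002,0,0.08,0],[0.055,-0.002,0,0.081,0],[0.055,-0.002,0,0.081,0],[0.03,-0.002,0,0.081,0],[0.03,-0.002,0,0.081,0],[0.03,-0.002,0,0.081,0],[0.03,-0.002,0,0.081,0],[0.03,-0.002,0,0.081,0]]
  ],
  "force": 40
}}

```text
time_s: 17.83
tool_pos: [0.4548, -0.0662, 0.0138]
tool_rot: [-179.3, 0.3, 170.3]
force: [-1.1, 0.5, 2.1]
grip_width: 0.0396
```

```bash
python3 -c "
from h import *
obs()
go(.4335,-.184,.09,170.4)"
```

```text
t 17.8333 pos [ 0.4548 -0.0662  0.0138] rot [-179.33    0.3   170.34] F [-1.1  0.5  2.1] w 0.039552459230415296
q [-19.6   8.   25.4 123.   -3.6  49.6  88.3]
shift [ 0.0008 -0.1206 -0.0748] turn -0.0011 rows>= 3.4
```

>>> {"fn": "servo_tool", "kwargs": {
  "plan": [
    [[0.03,0,0,-0.03,0],[0.03,0,0,-0.06,0],[0.03,-0.003,-0.03,-0.07,0],[0.03,-0.005,-0.06,-0.07,0],[0.03,-0.006,-0.09,-0.07,0],[0.03,-0.006,-0.12,-0.07,0],[0.03,-0.006,-0.12,-0.07,0],[0.03,-0.006,-0.12,-0.07,0],[0.03,-0.006,-0.12,-0.07,0]]
  ]
}}

```text
time_s: 18.58
tool_pos: [0.4401, -0.1839, 0.085]
tool_rot: [-179.4, 0.3, 170.3]
force: [0.7, 0.0, -1.1]
grip_width: 0.04
```

```bash
python3 - <<'E'
from h import *
a=snap('wrist','w8',1.2); o=obs(); P=cloud(a).reshape(-1,3)
a9=np.radians(-9.6); O=np.array([.5456,-.2028,0]); A=np.array([[np.cos(a9),-np.sin(a9),0],[np.sin(a9),np.cos(a9),0],[0,0,1]])
D=((P-O)@A)*1000; tp=((np.array(o['tool_pos'])-O)@A)*1000; print('tool in drive',tp.round(1))
s=D[(D[:,0]>-60)&(D[:,0]<0)&(abs(D[:,1])<25)&(D[:,2]>20)&(D[:,2]<45)]; print('shaft pts',len(s))
for x in range(-60,0,6):
    t=s[(s[:,0]>=x)&(s[:,0]<x+6)]
    if len(t): print(x,len(t),'y',np.percentile(t[:,1],[1,50,99]).round(1),'z',t[:,2].max().round(1))
p=D[(D[:,0]>-155)&(D[:,0]<-60)&(abs(D[:,1])<75)&(D[:,2]>4)&(D[:,2]<12)]
for x in range(-145,-60,12):
    t=p[(p[:,0]>=x)&(p[:,0]<x+12)]
    if len(t): print('plate',x,len(t),'y',np.percentile(t[:,1],[.5,99.5]).round(1),'z',np.median(t[:,2]).round(1))
print('front edge',[np.percentile(p[abs(p[:,1]-y)<8][:,0],.5).round(1) for y in (-45,-25,25,45) if (abs(p[:,1]-y)<8).sum()>5])
for y in (-48,48):
    b=D[(abs(D[:,0]+128)<10)&(abs(D[:,1]-y)<10)&(D[:,2]>10.8)&(D[:,2]<17)]; print('bolt',y,len(b),b.mean(0).round(1) if len(b) else '', (b.max(0)+b.min(0)).round(1)/2 if len(b) else '')
# block
M=R.from_euler('xyz',o['tool_rot'],degrees=True).as_matrix(); L=((P-o['tool_pos'])@M)*1000
bl=L[(abs(L[:,0])<20)&(abs(L[:,1])<31)&(L[:,2]>-30)&(L[:,2]<16)]; t=bl[bl[:,2]<-12]
f=bl[(bl[:,2]>2)]; 
t=t[abs(t[:,1])<19]; print('block top x',np.percentile(t[:,0],[1,99]).round(1),'z',np.percentile(bl[:,2],[1,99]).round(1),'foot y',np.percentile(f[:,1],[1,99]).round(1),'x',np.percentile(f[:,0],[1,99]).round(1))
E
```

```text
t 18.6333 pos [ 0.4403 -0.1834  0.085 ] rot [-179.37    0.26  170.41] F [ 0.3 -0.4 -1.6] w 0.039900271968945994
q [-12.5   3.7  32.7 117.8  -1.7  58.8 101.4]
tool in drive [-107.1    1.6   85. ]
shaft pts 806
-30 9 y [-1.9  1.6  4.1] z 35.3
-24 74 y [-4.7  1.1  6.9] z 35.3
-18 208 y [-8.4  0.7 10.6] z 39.2
-12 440 y [-14.5   1.2  16.7] z 45.0
-6 75 y [-13.    0.7  15.4] z 44.5
plate -145 1169 y [-58.3  60.1] z 8.4
plate -133 1634 y [-58.6  60. ] z 8.5
plate -121 1790 y [-58.3  59.9] z 8.5
plate -109 1749 y [-58.2  59.9] z 8.5
plate -97 1208 y [-58.7  60.2] z 8.4
plate -85 440 y [-58.8  60.4] z 8.5
plate -73 296 y [-58.7  60.7] z 8.5
plate -61 17 y [-58.9  59.4] z 8.3
front edge [np.float64(-139.3), np.float64(-139.4), np.float64(-139.6), np.float64(-139.7)]
bolt -48 157 [-127.7  -46.8   13.2] [-127.35  -46.75   12.75]
bolt 48 161 [-128.    48.5   13.3] [-127.65   48.6    12.85]
block top x [-8.6 11.6] z [-29.   11.1] foot y [-28.9  27.5] x [ 5.6 11.5]
```

View pics/w8.png

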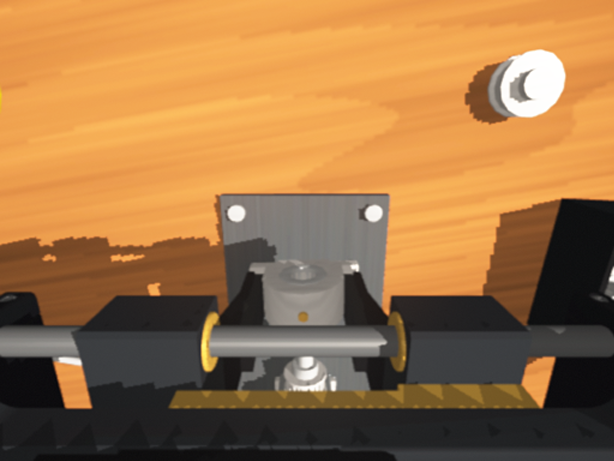

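The drive frame is confirmed: front bolts at (236,213) and (373,213), pulley and shaft straight ahead of the block. Block and shaft agree in y to about 0.2 mm. Next I'll move ahead of the tip and lower onto the plate.

>>> {"fn": "servo_tool", "kwargs": {
  "plan": [
    [[0.03,-0.01,0,0.02,0],[0.03,-0.02,0,0.04,0],[0.03,-0.025,0,0.055,0],[0.03,-0.025,0,0.06,0],[0.03,-0.025,0,0.0615,0],[0.03,-0.025,0,0.0615,0],[0.03,-0.025,0,0.0615,0],[0.03,-0.025,0,0.0615,0]]
  ]
}}

```text
time_s: 19.3
tool_pos: [0.4657, -0.1882, 0.0246]
tool_rot: [-179.4, 0.4, 170.4]
force: [0.3, -0.0, -0.8]
grip_width: 0.0396
```

```bash
cat > dr.py <<'E'
from h import *
o=obs(); a9=np.radians(-9.6); O=np.array([.5456,-.2028,0]); A=np.array([[np.cos(a9),-np.sin(a9),0],[np.sin(a9),np.cos(a9),0],[0,0,1]])
print('drive-frame tool',(((o['tool_pos']-O)@A)*1000).round(1),'F drive',(o['force']@A).round(1)); t=O+A@np.array([-27,.0016,0])/1
def tgt(x,y,z): w=O+A@np.array([x,y,z])/1000; go(*w,170.5)
E
python3 -c "
from dr import *
tgt(-60,1.6,21.8)"
```

```text
t 19.3 pos [ 0.4657 -0.1882  0.0246] rot [-179.39    0.36  170.42] F [ 0.3 -0.  -0.8] w 0.03957592292783148
q [-10.8  12.6  32.2 117.3  -7.8  51.7 106. ]
drive-frame tool [-81.2   1.   24.6] F drive [ 0.3  0.  -0.8]
shift [-0.0212  0.0006  0.0029] turn -0.0015 rows>= 0.5
```

Creep down to plate contact.

>>> {"fn": "servo_tool", "kwargs": {
  "plan": [
    [[0.03,0,0.0005,0.001,0],[0.03,0,0.0005,0.002,0],[0.03,0,0.0005,0.003,0],[0.03,0,0.0005,0.0035,0],[0.03,0,0.0005,0.0035,0]]
  ]
}}

```text
time_s: 19.72
tool_pos: [0.4661, -0.1877, 0.0218]
tool_rot: [-179.4, 0.4, 170.4]
force: [-1.6, 1.1, 4.5]
grip_width: 0.0398
```

>>> {"fn": "servo_tool", "kwargs": {
  "plan": [
    [[0.03,-0.005,0,0,0],[0.03,-0.01,0,0,0],[0.03,-0.014,0,0,0],[0.03,-0.018,0,0,0],[0.03,-0.022,0,0,0],[0.03,-0.026,0,0,0],[0.03,-0.03,0,0,0],[0.03,-0.03,0,0,0],[0.03,-0.03,0,0,0]]
  ]
}}

```text
time_s: 20.47
tool_pos: [0.4962, -0.193, 0.0219]
tool_rot: [-179.4, 0.4, 170.4]
force: [0.4, -1.7, -1.3]
grip_width: 0.04
```

```bash
python3 dr.py
```

```text
t 20.4667 pos [ 0.4962 -0.193   0.0219] rot [-179.39    0.43  170.42] F [ 0.4 -1.7 -1.3] w 0.03995098424945444
q [ -9.9  16.5  31.5 113.4 -10.1  52.4 107.1]
drive-frame tool [-50.3   1.5  21.9] F drive [ 0.7 -1.6 -1.3]
```

>>> {"fn": "servo_tool", "kwargs": {
  "plan": [
    [[0.03,-0.004,0,0,0],[0.03,-0.008,0,0,0],[0.03,-0.012,0,0,0],[0.03,-0.016,0,0,0],[0.03,-0.019,0,0,0],[0.03,-0.021,0,0,0],[0.03,-0.022,0,0,0],[0.03,-0.022,0,0,0]]
  ]
}}

```text
time_s: 21.13
tool_pos: [0.5182, -0.1967, 0.022]
tool_rot: [-179.4, 0.4, 170.4]
force: [0.1, -1.4, -2.2]
grip_width: 0.0399
```

```bash
python3 dr.py
```

```text
t 21.1333 pos [ 0.5182 -0.1967  0.022 ] rot [-179.39    0.44  170.43] F [ 0.1 -1.4 -2.2] w 0.03992664744227165
q [ -9.3  19.   31.  110.4 -11.4  53.2 107.6]
drive-frame tool [-28.    1.5  22. ] F drive [ 0.3 -1.3 -2.2]
```

Continuing in small steps until the shoulder pushes back.

>>> {"fn": "servo_tool", "kwargs": {
  "plan": [
    [[0.03,-0.001,0,0,0],[0.03,-0.002,0,0,0],[0.03,-0.003,0,0,0],[0.03,-0.003,0,0,0]]
  ]
}}

```text
time_s: 21.47
tool_pos: [0.5192, -0.1968, 0.0219]
tool_rot: [-179.4, 0.2, 170.4]
force: [-6.1, 1.6, 4.0]
grip_width: 0.04
```

>>> {"fn": "servo_tool", "kwargs": {
  "plan": [
    [[0.03,-0.003,0,0.001,0],[0.03,-0.006,0,0.001,0],[0.03,-0.006,0,0.001,0]]
  ]
}}

```text
time_s: 21.72
tool_pos: [0.5195, -0.1968, 0.0217]
tool_rot: [-179.6, -0.5, 170.4]
force: [-18.7, 4.3, 23.6]
grip_width: 0.0399
```

```bash
python3 dr.py
```

```text
t 21.7167 pos [ 0.5195 -0.1968  0.0217] rot [-179.61   -0.55  170.37] F [-18.7   4.3  23.6] w 0.0399439027263376
q [ -8.9  19.9  30.9 109.3 -11.8  54.5 107.8]
drive-frame tool [-26.7   1.6  21.7] F drive [-19.2   1.1  23.6]
```

>>> {"fn": "servo_tool", "kwargs": {
  "plan": [
    [[0.03,-0.0005,0,0,0],[0.03,-0.0005,0,0,0],[0.052,-0.0005,0,0,0],[0.052,-0.0005,0,0,0],[0.052,-0.0005,0,-0.001,0],[0.052,0,0,-0.02,0],[0.052,0,0,-0.05,0],[0.052,0,0,-0.085,0],[0.052,0,0,-0.12,0],[0.052,0,0,-0.16,0],[0.052,0.04,0,-0.18,0],[0.052,0.04,0,-0.18,0]]
  ]
}}

```text
time_s: 22.72
tool_pos: [0.4816, -0.1906, 0.2076]
tool_rot: [-179.7, -0.1, 170.3]
force: [0.6, -0.9, -0.3]
grip_width: 0.0522
```

>>> {"fn": "servo_tool", "kwargs": {
  "plan": [
    [[0.052,0,-0.03,-0.02,0],[0.052,0,-0.07,-0.03,0],[0.052,0,-0.11,-0.03,0],[0.052,0,-0.15,-0.03,0],[0.052,0,-0.19,-0.03,0],[0.052,0,-0.22,-0.03,0],[0.052,0,-0.25,-0.03,0],[0.052,0,-0.25,-0.03,0],[0.052,0,-0.25,-0.03,0]]
  ]
}}

```text
time_s: 23.47
tool_pos: [0.4382, -0.4389, 0.2383]
tool_rot: [-179.6, -0.2, 170.0]
force: [-0.1, 0.4, -1.1]
grip_width: 0.0522
```

```bash
python3 - <<'E'
from dr import *
c=read_camera('top'); P=cloud(c).reshape(-1,3); D=((P-O)@A)*1000
i=c['image'][100:250,75:365]; j=read_camera('scene'); 
i=np.vstack([cv2.resize(i,(760,393),interpolation=2),cv2.resize(j['image'][140:240,150:330][:, :],(378,200),interpolation=2).repeat(1,0) if 0 else cv2.resize(j['image'][145:225,170:462],(760,206),interpolation=2)])
cv2.imwrite('pics/c9.png',i[:,:,::-1])
for nm,DD in (('top',D),('scene',((cloud(j).reshape(-1,3)-O)@A)*1000)):
    b=DD[(DD[:,0]>-50)&(DD[:,0]<-12)&(abs(DD[:,1])<35)]
    t=b[(b[:,2]>40)&(b[:,2]<55)]; f=b[(b[:,2]>12)&(b[:,2]<21)&(abs(b[:,1])>21)]
    if len(t): print(nm,'arch',len(t),'x',np.percentile(t[:,0],[2,50,98]).round(1),'y',np.percentile(t[:,1],[2,98]).round(1),'zmax',np.percentile(t[:,2],[50,98]).round(1))
    if len(f): print('foot',len(f),'x',np.percentile(f[:,0],[2,98]).round(1),'y',np.percentile(f[:,1],[2,98]).round(1),'z L/R',np.median(f[f[:,1]>0][:,2]).round(1),np.median(f[f[:,1]<0][:,2]).round(1))
E
```

```text
t 23.4667 pos [ 0.4382 -0.4389  0.2383] rot [-1.7962e+02 -1.5000e-01  1.7003e+02] F [-0.1  0.4 -1.1] w 0.05216560818933913
q [  6.9  17.3  44.2  87.9 -11.8  79.6 131.9]
drive-frame tool [ -66.5 -250.7  238.3] F drive [-0.2  0.4 -1.1]
top arch 102 x [-40.3 -30.2 -18.6] y [-11.4  18.7] zmax [46.  51.3]
foot 41 x [-41.5 -19.8] y [-27.6  32.1] z L/R 16.0 16.3
scene arch 43 x [-38.5 -28.7 -18.3] y [-9.3 19.9] zmax [45.  51.5]
foot 13 x [-37.6 -19.2] y [23.4 33.4] z L/R 16.4 nan
  return _methods._mean(a, axis=axis, dtype=dtype,
  ret = ret.dtype.type(ret / rcount)
```

View pics/c9.png

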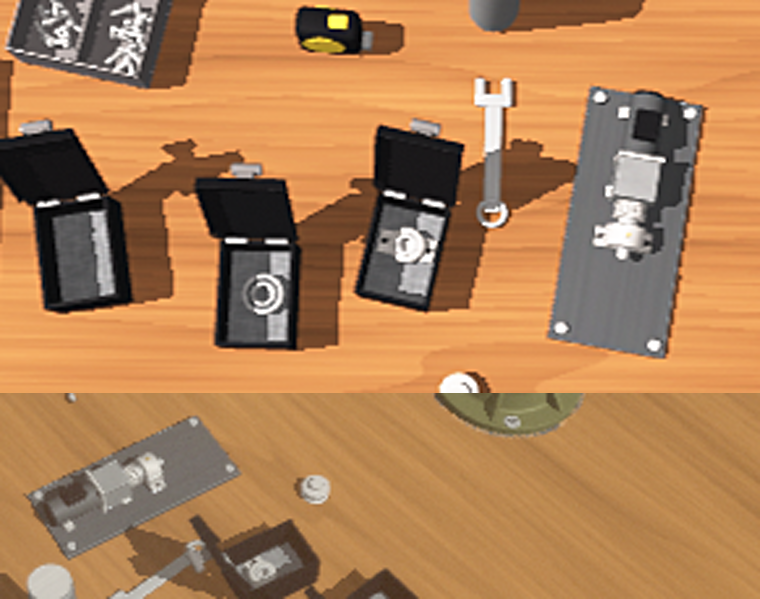

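```bash
python3 - <<'E'
from dr import *
for nm in ('top','scene'):
    D=((cloud(read_camera(nm)).reshape(-1,3)-O)@A)*1000
    s=D[(D[:,0]>-60)&(D[:,0]<40)&(abs(D[:,1]-2)<9)&(D[:,2]>20)]
    for x in range(-58,34,4):
        t=s[(s[:,0]>=x)&(s[:,0]<x+4)]
        if len(t): print(nm,x,len(t),t[:,2].max().round(1),end=' | ')
    print()
D=((cloud(dict(np.load('top0.npz'))).reshape(-1,3)-O)@A)*1000
s=D[(abs(D[:,1]-2)<9)&(D[:,2]>24)&(D[:,0]<40)&(D[:,0]>-70)]
print('before: tip x',np.percentile(s[:,0],[0,1]));
for x in range(-58,34,4):
    t=s[(s[:,0]>=x)&(s[:,0]<x+4)]
    if len(t): print(x,t[:,2].max().round(1),end=' | ')
E
```

```text
t 23.5667 pos [ 0.4402 -0.4359  0.2384] rot [-1.7974e+02 -1.0000e-01  1.7033e+02] F [0.6 0.9 0.2] w 0.05194731449672052
q [  6.7  17.2  44.1  87.9 -11.8  79.6 131.9]
drive-frame tool [ -65.1 -247.4  238.4] F drive [0.4 0.9 0.2]
top -54 2 33.5 | top -50 6 34.8 | top -46 8 37.0 | top -42 17 50.9 | top -38 11 51.6 | top -34 9 48.5 | top -30 13 50.1 | top -26 9 52.8 | top -22 8 50.4 | top -18 5 38.0 | top -14 12 40.2 | top -10 12 44.7 | top -6 9 45.4 | top -2 11 47.1 | top 2 10 48.2 | top 6 15 50.9 | top 10 12 52.1 | top 14 10 54.3 | top 18 10 52.3 | top 22 7 49.4 | top 26 13 53.6 | top 30 9 54.4 | 
scene -54 1 23.2 | scene -50 3 34.3 | scene -46 2 35.9 | scene -42 3 48.1 | scene -38 3 47.6 | scene -34 5 48.8 | scene -30 5 49.6 | scene -26 7 48.2 | scene -22 5 43.1 | scene -18 10 40.5 | scene -14 1 36.5 | scene -10 6 45.5 | scene -6 4 45.6 | scene -2 7 45.9 | scene 2 3 43.5 | scene 6 4 49.9 | scene 10 2 53.3 | scene 14 8 55.1 | scene 18 4 51.5 | scene 22 7 52.3 | scene 26 4 54.1 | scene 30 6 53.5 | 
before: tip x [-51.04594389 -49.08262563]
-54 34.8 | -50 37.4 | -46 35.2 | -42 36.2 | -38 37.2 | -34 35.2 | -30 38.6 | -26 37.4 | -22 36.6 | -18 44.1 | -14 45.9 | -10 46.2 | -6 44.3 | -2 44.3 | 2 46.9 | 6 52.0 | 10 52.1 | 14 54.1 | 18 51.9 | 22 55.1 | 26 52.1 | 30 52.8 |
```

```bash
python3 -c "
from cell import env
print(env.sign_off())"
```

```text
the job is handed in; nothing more can be done
None
```

The job is handed in at about 23.6 s: all three lids stand open and the pillow block is on the drive's shaft against the shoulder. The flanged and plain bearings are still in their cases. The last top and scene pictures show the visible part of the bench as before; the tape roll, screwdriver and most of the spray can were outside those crops.

**How the block was taken:** I took it out across its flanks, not in front of and behind its bore faces as the text suggests. The gripper body would have hit the open lid that way. The fingertips measured about 9 mm thick and just fitted between the flanks and the case walls, with no meaningful contact. I then set the block upright on clear bench, took it again across its flanks and slid it on.

**Checks that it is home:**
- **Contact:** the foot met the baseplate at the expected height. The slide stopped at tool x of about −27 mm in the drive frame, pushing back with 19 N.
- **Foot:** both ends read about 16 mm above the bench, so it lies flat on the plate.
- **Shaft:** the tip sticks out about 11–12 mm beyond the block, where 12 mm is expected.

**One disagreement:** the top and scene cameras put the block's centre at x of about −29.4 and −28.4 mm instead of −27 mm. The top camera put it about 2 mm to the side, but it showed the bare shaft about 2.6 mm off the same way before the block went on. I took these differences as the cameras' roughly 2 mm calibration error, because the contact force and the shaft measurement both say it is home.

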